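# Close up the gearbox: cover slid home, clamp down

## Robot

A 6-joint arm with a two-finger parallel gripper is mounted at the origin on the work surface. World frame = base frame: x ahead of the robot, y to its left, z up, the work surface at z = 0. Lengths are in m, angles in rad, forces in N, time in s.
With the tool pointing down it reaches from about 0.375 to 0.9 m from the base axis. Payload 3.1 kg.
Tool frame: the origin (TCP) lies at the very end of the fingers, on their centre line; the grasp point (between the pads) lies 19 mm behind it; z points along the fingers, y is the line along which they close (so a half turn about z gives the same grasp; the last joint's range is limited). The gripper opens to 87 mm and grips with 3 to 60 N. Pads are 19 mm wide; open, the fingers measure 117 mm over their backs; the gripper's body (75 mm by 190 mm) begins 51 mm behind the grasp point.
Start: joints at [-1.456, 0.527, 1.433, -0, 1.181, -0.178], TCP at [0.181, -0.598, 0.223] pointing down, gripper open.
Joint ranges: [-3.08, 3.08], [-0.75, 2.2], [0.22, 2.44], [-1.43, 4.57], [0, 2.65], [-2.85, 2.85]. Speed limits (rad/s): [2.79, 2.79, 3.14, 3.14, 3.14, 3.14].

## Interface

Orientations are given as a unit quaternion [x, y, z, w].
In Python, from rig import robot gives the robot as it stands. The module is installed in compiled form; this text tells all that it offers.
- The arm moves only by the tool servo_tool, never from a script. Its argument "rows" is one flat list of numbers, 5 for each row, row after row: the closure, from -1 (fully open) to 1 (shut), so that 0 is half open, then the shift along the tool's x, y, z in m, then the turn about the tool's z in degrees. A call has 1 to 5 rows; each row shifts and turns the commanded pose from where the row before left it, along the tool's axes as they then stand; what a row does not reach is not made up. A row lasts 1/12 s, in which the tool goes at most 41.7 mm and 7.16 degrees, less where a joint would pass 70% of its speed; a pose out of reach is approached as far as the arm can. A call with a gripper value outside its range is refused whole. The fingers move at their own pace and stop on an object; "newtons" is the grip in N (left out, the last holds). Time passes only in rows, so rows that do not move let the fingers close. It gives the time, the measured TCP pose, the force, the opening and the grip force at its end, in the units of the state.
- robot.get_obs(): the state, without advancing time (a new reading comes with each control period).
- robot.camera(name): name is "scene" or "top" or "wrist"; returns a dict with "pixels" (420x560x3 uint8, red, green, blue), "intrinsics" (3x3 intrinsics, pixels), "rvec" (rotation vector, rad) and "tvec" (3), from world to camera coordinates, as OpenCV has them; the wrist camera has in their place "mount" (4x4, takes a point from camera to tool coordinates, whose origin is the TCP and whose axes are the flange's). Camera axes: x right, y down, z forward; pixel columns grow to the right and rows downward; lengths in m; the calibration is good to about 2 mm. A picture is of the moment at which its call begins: read the wrist's pose just before it. There is no depth.
- robot.hand_in(): hands the job in; it is judged then, once.
Trained networks look in a picture, given as the dict that the camera call returned (one of the last four; its "shot" number tells which), for a name from the list of things; names that differ only in an ending like _2 or _b are one class to them, and where a whole thing is asked for, a point or a joint stands for the part that bears it (a point fixed in the world has none). Each returns a list of dicts, best first, with "score" (0 to 1); they miss things now and then, are a little off and sometimes report something else, mostly with a low value. They report only what shows in the picture. A call takes as long as a camera call. They do not tell look-alikes from the thing itself.
- robot.spot_in(picture, query): "at" ([x, y, z] in m, in world coordinates, good to about 4 mm: the middle of the surface that is visible of it).
- robot.outline_of(picture, query): "region" (420x560 bool, what is visible of it).
- robot.place_of(picture, query): "at" ([x, y, z] in m, in world coordinates, good to about 4 mm: a listed point, or the origin of a listed thing).
The state is a dict: "time": time; "q": joint angles; "joint_velocities": joint speeds; "joint_torque": joint torques, N m; "position": TCP position; "tool_rot": TCP orientation; "ft_force": force on the tool from outside, world axes, zero at the start; "moment": the same for the moment, N m; "grip_width": finger opening in m; "grip_force": force on a finger pad.
Only numpy, scipy, OpenCV 4.12 (cv2) and the standard library are available. Lean on these libraries where they do the work, as an engineer would, in place of code of your own. Each camera call takes 0.05 s, during which the arm holds its last target. There are 200 camera calls.

## Task

The gears are in, so close up the gearbox: without lifting it off, slide the loose top cover along the housing until it is square and fully home against both low stop bars (the one across the far end and the one along the clamp side), so that the opening is covered. Then swing the upright hold-down clamp over and press it down until its rubber foot rests on the cover. Leave the gear, the bolt tray and the hammer around it where they are.

Things in the scene. Friction and masses are not known exactly. Their poses are not given: they have to be found in the camera images.
- gearbox: Fixed aluminium gearbox housing; flat top flange 240 (x) x 170 (y) mm, 100 mm above the bench; on a steel plate 300 x 270 x 10 mm. Origin: on the bench under the housing's middle. +x runs to the far end with the far stop bar, +y to the side with the side stop bar and clamp, z up. Opening 110 (x) x 80 (y) mm, centred at x 20, y 0 mm. Clamp post 40 x 30 mm at x 65, y 115 mm, up to 146 mm high.
- far_stop (a point): Point on the flange at the middle of the far stop bar's near face (105 mm to +x of the gearbox origin). The steel bar is 120 mm long along y, 10 mm wide, and stands 7 mm above the flange. The cover's far edge rests flat against it when home. Axes as the gearbox's.
- side_stop (a point): Point on the flange at the middle of the side stop bar's inner face (65 mm to +y, 20 mm to +x of the gearbox origin). The steel bar is 140 mm long along x, 10 mm wide, and stands 7 mm above the flange. The cover's +y edge rests flat against it when home. Axes as the gearbox's.
- home (a point): Point on the housing where the centre of the cover's boss (point cover_boss) is when the cover is fully home: at x = +20, y = 0, z = +124 mm from the gearbox's origin; axes parallel to the gearbox's.
- cover_boss (a point): Centre of the boss (cylinder 36 mm diameter, 28 mm high) in the middle of the loose cover, a flat aluminium plate 170 (x) x 130 (y) x 10 mm, 0.4 to 0.65 kg, on the flange. 14 mm above the plate's top, 14 mm below the boss's top. Axes: the plate's. Starts 50-80 mm short of home in x, 16-28 mm in y (gearbox axes), turned up to 0.1 rad. Oiled: slides with 1 to 3 N; push the boss low.
- clamp (a joint): Hinge angle of the hold-down clamp, rad: about 0 when it is level with its foot on the cover, 1.57 when it stands upright, more when it leans outward, away from the cover; at the start 1.3 to 1.75. The hinge is stiff (0.3 N m): the clamp stays where it is left, and needs up to about 4 N at its grip.
- clamp_hinge (a point): Point on the clamp's hinge axis, in the middle of its width, at x = +65, y = +110, z = +136 mm from the gearbox's origin; axes parallel to the gearbox's. The hinge axis is the x axis. At clamp angle a the arm points from here along -y times cos(a) plus +z times sin(a).
- clamp_tip (a point): Centre of the rubber grip (22 wide, 26 long, 16 mm thick) at the clamp arm's end, 102 mm from the hinge axis. The arm is a straight steel bar 16 mm wide and 12 mm thick. Under it, 62 mm from the hinge axis, is a rubber foot of 18 mm diameter whose underside lies 26 mm below the arm's centre line. Clamped, the arm lies 45 mm to +x of the boss's centre.
- loose_gear: Bystander: loose steel gear wheel lying flat on the bench, 88 mm diameter over its 18 mm thick toothed rim, with a 40 mm hub, 45 mm high overall; origin at the centre of its underside.
- bolt_tray: Bystander: open grey sheet-metal tray of bolts, 100 x 140 x 40 mm; origin at the centre of its underside.
- hammer: Bystander: hammer lying on the bench, about 0.26 m long along its x axis; origin under its middle.
Not all that is in view belongs to the job. What is shaped like the part that bears cover_boss but green or yellow is not meant.

How it is judged:
By the outcome, as a careful person would: the job done as asked, in the order asked, and still so for the second after the job is handed in, with the robot touching nothing.
It also fails if it takes over 64 s, if anything falls off the work surface, if the arm or the gripper's body presses on something with over 40 N, if the wrist force passes 120 N, or if a joint passes its speed limit or range.

## Working session

There is one attempt and no reset: what is moved stays moved. The work goes in short steps, Python scripts to look and compute and a tool call to move; the robot and the scene stay as the last step left them, time stands still between calls to the robot, and variables do not carry over. Pictures are saved under pics/ and viewed, at most 10 in all, crops included, and the job is handed in when it is done.

Besides the shell and the picture viewer there is one more tool, called after "Emit:" by a JSON object that holds its "op" and its "data", one argument or row to a line. servo_tool: Moves the arm, as the interface text tells. Its arguments: {"type":"object","properties":{"rows":{"type":"array","items":{"type":"number"}},"newtons":{"type":"number"}},"required":["rows"]}

```bash
mkdir -p pics; cat > h.py <<'E'
from rig import robot
import numpy as np, cv2
def show(*names):
    o=[]
    for n in names:
        p=robot.camera(n); cv2.imwrite(f"pics/{n}_{p['shot']}.png",p['pixels'][:,:,::-1]); print(n,p['shot']); o.append(p)
    return o
def proj(p,X):
    return cv2.projectPoints(np.array(X,float).reshape(-1,1,3),p['rvec'],p['tvec'],p['intrinsics'],None)[0].reshape(-1,2)
def backproj(p,uv,z):
    R=cv2.Rodrigues(p['rvec'])[0]; c=-R.T@np.ravel(p['tvec'])
    d=R.T@np.linalg.inv(p['intrinsics'])@np.array([uv[0],uv[1],1.]); return c+d*(z-c[2])/d[2]
E
python3 - <<'E'
from h import *
ps=show("scene","top")
for p in ps:
    for q in ["gearbox","far_stop","side_stop","home","cover_boss","clamp_hinge","clamp_tip","loose_gear","bolt_tray","hammer"]:
        for r in robot.place_of(p,q)[:3]: print(q,np.round(r['at'],4),round(r['score'],2),np.round(proj(p,r['at'])[0]))
o=robot.get_obs();print(o['time'],o['tool_rot'],o['ft_force'])
E
```

```text
scene 1
top 2
gearbox [ 0.5842 -0.0362  0.0012] 0.84 [308. 232.]
far_stop [ 0.6921 -0.0433  0.0982] 0.67 [338. 234.]
far_stop [0.6562 0.0698 0.2382] 0.24 [352. 176.]
side_stop [0.609  0.0293 0.0966] 0.65 [327. 206.]
side_stop [ 0.5849 -0.039   0.0022] 0.56 [308. 232.]
home [ 0.6074 -0.0394  0.1216] 0.82 [316. 216.]
cover_boss [ 0.3027 -0.226   0.0251] 0.9 [206. 227.]
cover_boss [ 0.5309 -0.0546  0.1264] 0.87 [293. 207.]
cover_boss [ 0.4684 -0.5456  0.0222] 0.75 [180. 333.]
clamp_hinge [0.6616 0.0694 0.1367] 0.8 [349. 197.]
clamp_tip [0.6568 0.071  0.2376] 0.64 [353. 176.]
loose_gear [0.432  0.3637 0.0056] 0.78 [330. 139.]
bolt_tray [ 0.5731  0.3637 -0.0007] 0.61 [362. 156.]
hammer [ 0.5335 -0.3719 -0.0051] 0.79 [235. 302.]
gearbox [ 5.894e-01 -3.410e-02  1.000e-04] 0.87 [269. 181.]
far_stop [ 0.6917 -0.045   0.0972] 0.79 [272. 146.]
side_stop [0.6062 0.0265 0.0994] 0.74 [250. 172.]
home [ 0.6044 -0.041   0.1241] 0.6 [271. 171.]
cover_boss [ 0.4709 -0.553   0.0243] 0.89 [423. 215.]
cover_boss [ 0.5313 -0.0513  0.1238] 0.62 [274. 194.]
cover_boss [ 0.3076 -0.2263  0.0213] 0.58 [327. 264.]
clamp_hinge [0.6541 0.0659 0.1396] 0.91 [237. 155.]
clamp_tip [0.6607 0.0736 0.2377] 0.56 [231. 147.]
loose_gear [ 0.4306  0.3661 -0.0029] 0.8 [152. 227.]
bolt_tray [ 0.5789  0.3593 -0.001 ] 0.83 [155. 184.]
hammer [ 0.5301 -0.3727  0.0034] 0.72 [368. 198.]
1.1 [ 9.89227454e-01  1.46386629e-01 -2.99902791e-06 -3.67037039e-06] [0.51618677 0.00201411 0.01438646]
```

```bash
python3 - <<'E'
import cv2
a=cv2.imread('pics/scene_1.png');b=cv2.imread('pics/top_2.png')
c=cv2.resize(a[150:290,220:400],(720,560),interpolation=cv2.INTER_CUBIC);cv2.imwrite('pics/c1.png',c)
d=cv2.resize(b[110:240,190:350],(738,600),interpolation=cv2.INTER_CUBIC);cv2.imwrite('pics/c2.png',d)
E
```

```text
(no output)
```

View pics/scene_1.png

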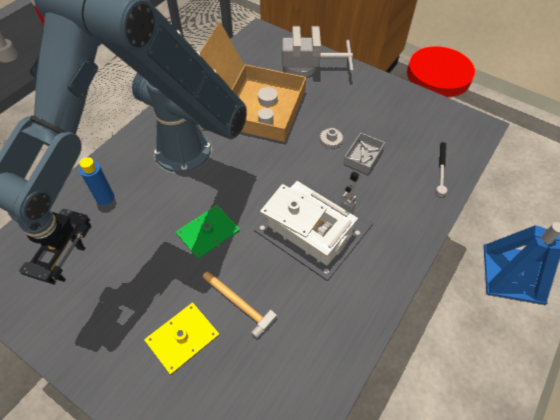

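View pics/c2.png

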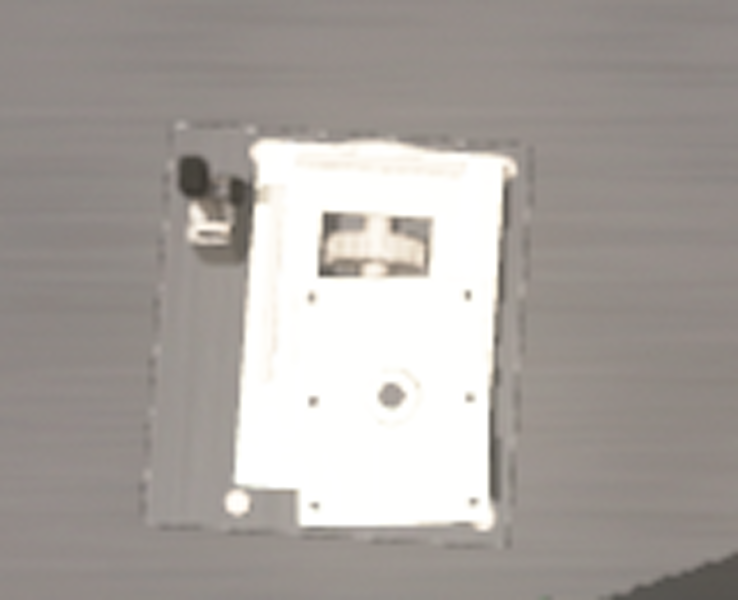

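The candidates for the cover are the aluminium plate on the housing at (294,207), the green plate at (207,228) and the yellow plate at (181,335). Only the aluminium one on the housing fits. The top crop shows its boss at crop (392,395), with the clamp upright at (205,195).

```bash
python3 - <<'E'
from h import *
p=robot.camera("top")
s=160/738
f=lambda u,v,z: backproj(p,(190+(u+.5)*s-.5,110+(v+.5)*130/600-.5),z)
P=[f(*c,.01) for c in [(180,122),(530,150),(508,547),(148,525)]]
print("plate c",np.mean(P,0),[np.degrees(np.arctan2(*(d[1::-1]))) for d in (P[0]-P[3],P[1]-P[2],P[0]-P[1],P[3]-P[2])])
D=[f(*c,.11) for c in [(312,297),(468,295),(475,502),(315,506)]]
print("cover c",np.mean(D,0),[np.degrees(np.arctan2(*(d[1::-1]))) for d in (D[0]-D[3],D[1]-D[2],D[0]-D[1],D[3]-D[2])])
E
```

```text
plate c [ 0.58440377 -0.0148719   0.01      ] [np.float64(-4.126081131004677), np.float64(-3.5218303066712413), np.float64(85.3618945340166), np.float64(86.35469464464663)]
cover c [ 0.52689589 -0.0528009   0.11      ] [np.float64(0.8867044021721087), np.float64(1.6662302125555213), np.float64(90.67669693301374), np.float64(91.2904044426015)]
```

Emit:
{"op": "servo_tool", "data": {
  "rows": [-1,0,0,0,-7,-1,0,0,0,-7,-1,0,0,0,-7,-1,0,0,0,-7,-1,0,0,0,-7]
}}

```text
time: 1.57
position: [0.181, -0.5982, 0.2225]
tool_rot: [0.898, 0.44, 0.0, -0.0]
ft_force: [0.2, 0.7, -0.2]
grip_width: 0.0871
grip_force: 0.0
```

Emit:
{"op": "servo_tool", "data": {
  "rows": [-1,0,0,0,-7,-1,0,0,0,-7,-1,0,0,0,-7,-1,0,0,0,-7,-1,0,0,0,0]
}}

```text
time: 1.98
position: [0.181, -0.5982, 0.2226]
tool_rot: [0.766, 0.642, -0.0, -0.0]
ft_force: [-1.0, -0.2, 0.5]
grip_width: 0.0867
grip_force: 0.0
```

Emit:
{"op": "servo_tool", "data": {
  "rows": [-1,0,0,0,-5.5,-1,0,0,0,-5.5,-1,0.0337,0.0224,0,0,-1,0.0337,0.0224,0,0,-1,0.0337,0.0224,0,0]
}}

```text
time: 2.4
position: [0.2469, -0.4953, 0.2223]
tool_rot: [0.704, 0.71, 0.0, 0.0]
ft_force: [1.5, -0.2, -0.4]
grip_width: 0.0873
grip_force: 0.0
```

Emit:
{"op": "servo_tool", "data": {
  "rows": [-1,0.0337,0.0224,0,0,-1,0.0337,0.0224,0,0,-1,0.0337,0.0224,0,0,-1,0.0337,0.0224,0,0,-1,0.0337,0.0224,0,0]
}}

```text
time: 2.82
position: [0.3571, -0.3244, 0.2228]
tool_rot: [0.703, 0.711, 0.0, 0.0]
ft_force: [-0.0, -0.5, 0.2]
grip_width: 0.087
grip_force: 0.0
```

Emit:
{"op": "servo_tool", "data": {
  "rows": [-1,0.0337,0.0224,0,0,-1,0.0337,0.0224,0,0,-1,0.0337,0.0224,0,0,-1,0.0337,0.0224,0,0,-1,0,0,0,0]
}}

```text
time: 3.23
position: [0.4464, -0.1839, 0.2228]
tool_rot: [0.701, 0.713, 0.002, -0.0]
ft_force: [-0.8, -1.0, 0.0]
grip_width: 0.0871
grip_force: 0.0
```

Take a look from the wrist camera here.

```bash
cat >> h.py <<'E'
from scipy.spatial.transform import Rotation as Ro
def wrist():
    o=robot.get_obs(); p=robot.camera("wrist")
    cv2.imwrite(f"pics/wrist_{p['shot']}.png",p['pixels'][:,:,::-1])
    T=np.eye(4);T[:3,:3]=Ro.from_quat(o['tool_rot']).as_matrix();T[:3,3]=o['position']
    W=np.linalg.inv(T@np.array(p['mount'])); p['rvec']=cv2.Rodrigues(W[:3,:3])[0];p['tvec']=W[:3,3]
    print("wrist",p['shot'],np.round(o['position'],4),"phi",np.degrees(2*np.arctan2(o['tool_rot'][1],o['tool_rot'][0])),o['time'])
    return p
def places(p,qs):
    for q in qs:
        for r in robot.place_of(p,q)[:2]: print(q,np.round(r['at'],4),round(r['score'],2))
E
python3 - <<'E'
from h import *
p=wrist(); places(p,["gearbox","home","cover_boss","far_stop","side_stop","clamp_hinge","clamp_tip"])
print(proj(p,[[.53,-.053,.124]]))
E
```

```text
wrist 4 [ 0.4464 -0.1839  0.2228] phi 91.0383112314217 3.2333
home [ 0.6069 -0.0394  0.1257] 0.59
cover_boss [ 0.5325 -0.0503  0.1252] 0.88
cover_boss [ 0.3054 -0.228   0.0249] 0.78
[[396.548473    34.26807156]]
```

Emit:
{"op": "servo_tool", "data": {
  "rows": [-1,0.0328,0.0218,0,0,-1,0.0328,0.0218,0,0,-1,0.0328,0.0218,0,0,-1,0.0328,0.0218,0,0,-1,0,0,0,0]
}}

```text
time: 4.05
position: [0.5323, -0.0536, 0.2228]
tool_rot: [0.701, 0.713, 0.002, 0.001]
ft_force: [0.0, -0.8, -0.3]
grip_width: 0.0868
grip_force: 0.0
```

```bash
python3 - <<'E'
from h import *
p=wrist(); places(p,["gearbox","home","cover_boss","far_stop","side_stop","clamp_hinge","clamp_tip"])
print(proj(p,[[.5315,-.0515,.138]]))
E
```

```text
wrist 5 [ 0.5323 -0.0536  0.2228] phi 90.99312386070707 4.05
home [ 0.6043 -0.0356  0.1204] 0.89
cover_boss [ 0.5341 -0.0497  0.1231] 0.63
far_stop [ 0.6899 -0.0417  0.1   ] 0.56
side_stop [0.6138 0.0298 0.0996] 0.66
clamp_tip [ 0.6942 -0.0422  0.0975] 0.62
[[272.28246701 214.58777692]]
```

View pics/wrist_5.png

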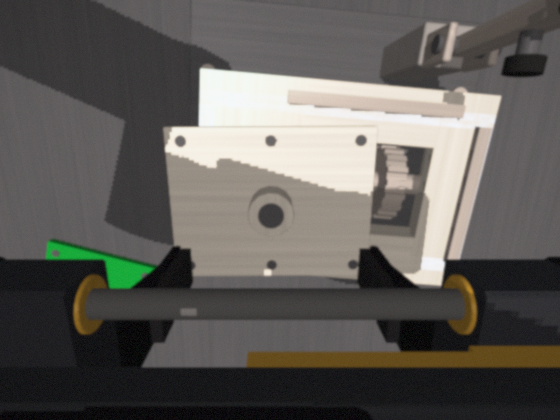

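The view shows the boss at (271,215) where it was predicted, the side bar from (290,103) to (464,117), and the far bar's near face from (479,127) to (447,268).

```bash
python3 - <<'E'
from h import *
p=wrist()
B=lambda u,v,z: np.round(backproj(p,(u,v),z),4)
print("boss",B(271,215,.138))
for n,a,b in [("side",(290,103),(464,117)),("far",(479,127),(447,268)),("coverfar",(376,127),(372,240)),("coverside",(166,128),(376,127))]:
    z=.1 if n in("side","far") else .11
    A,C=B(*a,z),B(*b,z); d=C-A; print(n,A,C,np.degrees(np.arctan2(d[1],d[0])),np.linalg.norm(d))
E
```

```text
wrist 6 [ 0.5286 -0.0588  0.2226] phi 90.68503761552584 4.45
boss [ 0.5265 -0.0572  0.138 ]
side [0.5406 0.0252 0.1   ] [0.6818 0.016  0.1   ] -3.7278834295620378 0.14149939929201114
far [0.6954 0.0083 0.1   ] [ 0.6888 -0.1181  0.1   ] -92.98899555325741 0.1265721928387116
coverfar [0.6084 0.0077 0.11  ] [ 0.6141 -0.0875  0.11  ] -86.57356594232168 0.09537048809773387
coverside [0.4428 0.005  0.11  ] [0.6084 0.0077 0.11  ] 0.934087553969163 0.1656220094069626
```

Emit:
{"op": "servo_tool", "data": {
  "rows": [-1,0.0015,-0.001,0.027,0,-1,0,0,0.027,0,-1,0,0,0.027,0,-1,0,0,0.026,0,-1,0,0,0,0]
}}

```text
time: 4.92
position: [0.5263, -0.0562, 0.1122]
tool_rot: [0.702, 0.712, -0.001, -0.002]
ft_force: [-0.4, -0.1, 0.9]
grip_width: 0.0872
grip_force: 0.0
```

```bash
python3 - <<'E'
from h import *
for n in (5,6):
    g=cv2.imread(f'pics/wrist_{n}.png',0)[180:250,235:310]
    m=(g<70).astype(np.uint8); k,l,s,c=cv2.connectedComponentsWithStats(m); print(n,[(c[i]+[235,180],s[i,4]) for i in range(1,k) if s[i,4]>100])
p=wrist(); places(p,["cover_boss"])
print(proj(p,[[.53,-.0515,.138],[.5265,-.0572,.138]]))
E
```

```text
5 [(array([270.74264706, 215.46568627]), np.int32(408))]
6 [(array([276.14663462, 208.43990385]), np.int32(416))]
wrist 7 [ 0.5263 -0.0562  0.1122] phi 90.74428732364161 4.9167
cover_boss [ 0.5364 -0.052   0.1242] 0.77
[[280.93882278 281.15783787]
 [272.97041264 292.41418653]]
```

Emit:
{"op": "servo_tool", "data": {
  "rows": [-1,0.0045,0.004,-0.001,0,-1,0,0,0,0,-1,0,0,0,0]
}}

```text
time: 5.27
position: [0.5332, -0.0514, 0.1181]
tool_rot: [0.702, 0.712, 0.001, 0.001]
ft_force: [0.3, -0.7, 0.7]
grip_width: 0.087
grip_force: 0.0
```

Emit:
{"op": "servo_tool", "data": {
  "rows": [1,0,0,0,0,1,0,0,0,0,1,0,0,0,0,1,0,0,0,0,1,0,0,0,0],
  "newtons": 15
}}

```text
time: 5.68
position: [0.532, -0.0514, 0.1166]
tool_rot: [0.702, 0.712, -0.0, -0.0]
ft_force: [0.0, -0.1, -0.5]
grip_width: 0.0614
grip_force: 0.0
```

Emit:
{"op": "servo_tool", "data": {
  "rows": [1,0,0,0,0,1,0,0,0,0,1,0,0,0,0,1,0,0,0,0,1,0,0,0,0]
}}

```text
time: 6.1
position: [0.5314, -0.0513, 0.1164]
tool_rot: [0.702, 0.712, -0.0, -0.001]
ft_force: [-1.7, -0.1, -0.3]
grip_width: 0.0358
grip_force: 15.0
```

Emit:
{"op": "servo_tool", "data": {
  "rows": [1,0,0.003,0,1.6,1,0.002,0.006,0,1.6,1,0.002,0.008,0,1.6,1,0.002,0.01,0,0,1,0.002,0.01,0,0]
}}

```text
time: 6.52
position: [0.5689, -0.045, 0.1164]
tool_rot: [0.731, 0.682, -0.001, -0.001]
ft_force: [-1.3, -0.3, 0.4]
grip_width: 0.0353
grip_force: 15.0
```

Emit:
{"op": "servo_tool", "data": {
  "rows": [1,0.002,0.01,0,0,1,0.002,0.008,0,0,1,0,0.005,0,0,1,0,0.002,0,0,1,0,0,0,0]
}}

```text
time: 6.93
position: [0.5951, -0.0428, 0.1164]
tool_rot: [0.731, 0.682, 0.0, 0.0]
ft_force: [1.0, 1.2, -0.9]
grip_width: 0.0358
grip_force: 15.0
```

```bash
python3 - <<'E'
from h import *
p=wrist(); places(p,["home","cover_boss","far_stop","side_stop"]); p,=show("top"); places(p,["home","cover_boss"])
o=robot.get_obs();print(o['ft_force'],o['moment'],o['grip_width'])
E
```

```text
wrist 8 [ 0.5951 -0.0428  0.1164] phi 86.02782054632677 6.9333
cover_boss [ 0.5975 -0.0436  0.1222] 0.94
far_stop [ 0.6901 -0.0408  0.1005] 0.87
side_stop [0.6113 0.0256 0.1015] 0.68
side_stop [ 0.6907 -0.0439  0.0957] 0.67
top 9
home [0.6064 0.0251 0.1003] 0.27
cover_boss [ 0.4701 -0.5483  0.0218] 0.85
cover_boss [ 0.3057 -0.2264  0.025 ] 0.75
[-0.62634944  0.17399308 -1.36362278] [-0.04805152 -0.08926916  0.00279631] 0.0352408424077795
```

Emit:
{"op": "servo_tool", "data": {
  "rows": [1,0,0.003,0,0,1,0,0.002,0,0,1,0,0.002,0,0,1,0,0.001,0,0,1,0,0,0,0]
}}

```text
time: 7.75
position: [0.6029, -0.0435, 0.1164]
tool_rot: [0.731, 0.682, 0.0, 0.0]
ft_force: [0.4, -0.3, -1.1]
grip_width: 0.0353
grip_force: 15.0
```

Emit:
{"op": "servo_tool", "data": {
  "rows": [1,0.001,0,0,0,1,0.001,0,0,0,1,0.001,0,0,0,1,0.001,0,0,0,1,0,0,0,0]
}}

```text
time: 8.17
position: [0.6028, -0.0392, 0.1164]
tool_rot: [0.731, 0.682, 0.0, -0.0]
ft_force: [0.0, 0.3, -3.2]
grip_width: 0.0352
grip_force: 15.0
```

Emit:
{"op": "servo_tool", "data": {
  "rows": [1,0.001,0,0,0,1,0.001,0,0,0,1,0.001,0,0,0,1,0,0,0,0]
}}

```text
time: 8.5
position: [0.6029, -0.0376, 0.1166]
tool_rot: [0.731, 0.682, -0.001, 0.001]
ft_force: [-1.7, -4.9, -3.3]
grip_width: 0.0357
grip_force: 15.0
```

Emit:
{"op": "servo_tool", "data": {
  "rows": [1,0,0.001,0,0,1,0,0.001,0,0,1,0,0.001,0,0,1,0,0,0,0]
}}

```text
time: 8.83
position: [0.6055, -0.0378, 0.1165]
tool_rot: [0.731, 0.682, -0.001, 0.0]
ft_force: [-1.7, -4.8, -2.3]
grip_width: 0.0354
grip_force: 15.0
```

Emit:
{"op": "servo_tool", "data": {
  "rows": [1,0,0.001,0,0,1,0,0.001,0,0,1,0,0.001,0,0,1,0,0,0,0]
}}

```text
time: 9.17
position: [0.6067, -0.0378, 0.1164]
tool_rot: [0.731, 0.682, -0.002, -0.001]
ft_force: [-5.6, -5.5, 0.9]
grip_width: 0.0357
grip_force: 15.2
```

Emit:
{"op": "servo_tool", "data": {
  "rows": [1,0,0.001,0,0,1,0,0.001,0,0,1,0,0,0,0]
}}

```text
time: 9.42
position: [0.6067, -0.0378, 0.1163]
tool_rot: [0.731, 0.683, -0.004, -0.003]
ft_force: [-9.6, -4.4, 2.7]
grip_width: 0.0356
grip_force: 15.2
```

```bash
python3 - <<'E'
from h import *
p=wrist();o=robot.get_obs();print(o['ft_force'],o['moment'])
cv2.imwrite('pics/c3.png',cv2.resize(p['pixels'][90:390,60:500,::-1],(800,545)))
E
```

```text
wrist 10 [ 0.6067 -0.0378  0.1163] phi 86.11865544565191 9.4167
[-9.35260886 -4.5645357   1.91810528] [-0.88556921  1.24532353  0.11905901]
```

View pics/c3.png

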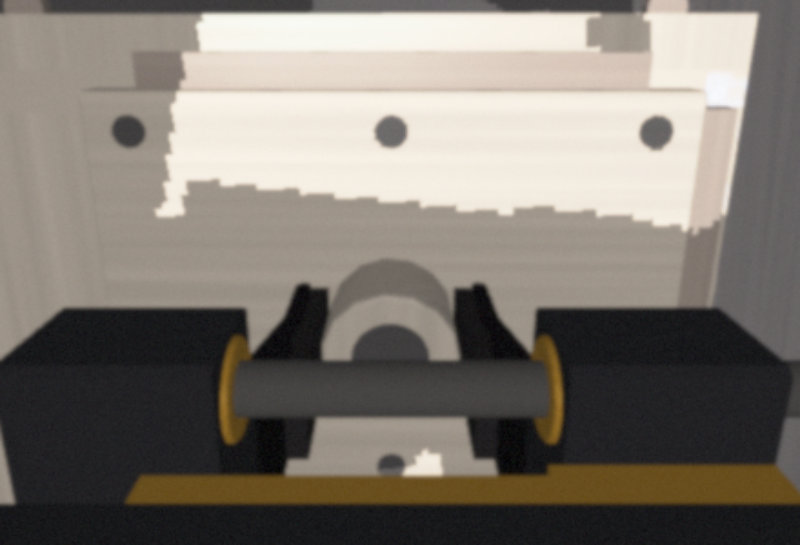

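Emit:
{"op": "servo_tool", "data": {
  "rows": [-0.4,0,0,0,0,-0.4,0,0,0,0,-0.4,0,0,0,0,-0.4,0,0,0,0,-0.4,0,0,0,0]
}}

```text
time: 9.88
position: [0.6122, -0.0368, 0.1171]
tool_rot: [0.731, 0.682, 0.001, 0.001]
ft_force: [0.4, -0.3, -0.4]
grip_width: 0.0585
grip_force: 0.0
```

Emit:
{"op": "servo_tool", "data": {
  "rows": [-0.4,0,0,-0.005,0,-0.4,0,0,-0.02,0,-0.4,0,0,-0.035,0,-0.4,0,0,-0.035,0,-0.4,0,0,-0.035,0]
}}

```text
time: 10.3
position: [0.611, -0.0368, 0.2481]
tool_rot: [0.731, 0.682, 0.0, -0.0]
ft_force: [1.0, 0.2, 0.5]
grip_width: 0.0609
grip_force: 0.0
```

```bash
python3 - <<'E'
from h import *
p=wrist();places(p,["home","cover_boss","clamp_tip"])
ps=show("top","scene")
for p in ps: places(p,["clamp_tip","clamp_hinge","cover_boss"])
E
```

```text
wrist 11 [ 0.611  -0.0368  0.2481] phi 86.03974398963966 10.3
cover_boss [ 0.6104 -0.0399  0.1226] 0.96
cover_boss [0.6119 0.0283 0.0997] 0.74
clamp_tip [0.6603 0.074  0.2373] 0.95
top 12
scene 13
clamp_tip [0.6561 0.0716 0.2401] 0.43
clamp_tip [ 0.5829  0.362  -0.001 ] 0.36
clamp_hinge [0.6523 0.0698 0.1401] 0.8
cover_boss [ 0.3034 -0.2264  0.0225] 0.95
cover_boss [ 0.4731 -0.5543  0.0223] 0.8
clamp_hinge [0.6631 0.0669 0.1372] 0.72
clamp_hinge [ 0.6056 -0.0403  0.1231] 0.52
cover_boss [ 0.3045 -0.2258  0.0216] 0.89
cover_boss [ 0.4677 -0.5489  0.022 ] 0.72
```

```bash
ls pics; python3 - <<'E'
import cv2
a=cv2.imread('pics/wrist_11.png');cv2.imwrite('pics/c4.png',cv2.resize(a,(784,588)))
E
```

```text
c1.png
c2.png
c3.png
scene_1.png
scene_13.png
top_12.png
top_2.png
top_9.png
wrist_10.png
wrist_11.png
wrist_4.png
wrist_5.png
wrist_6.png
wrist_7.png
wrist_8.png
```

View pics/c4.png

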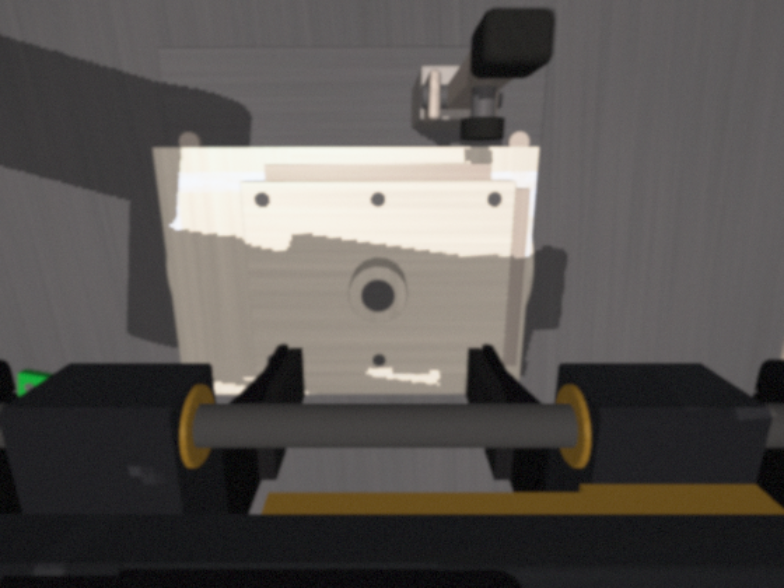

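Emit:
{"op": "servo_tool", "data": {
  "rows": [1,0,0,-0.037,0,1,0,0.02,0,0,1,0,0.021,0,0,1,0.02,0,0,0,1,0.025,0,0,0]
}}

```text
time: 11.32
position: [0.6563, 0.0034, 0.2829]
tool_rot: [0.732, 0.681, -0.0, 0.0]
ft_force: [0.5, -0.1, 0.4]
grip_width: 0.0356
grip_force: 0.0
```

Emit:
{"op": "servo_tool", "data": {
  "rows": [1,0.025,0,0,0,1,0.025,0,0,0,1,0.025,0,0,0,1,0.022,0,0,0,1,0,0,0,0]
}}

```text
time: 11.73
position: [0.6614, 0.1063, 0.2829]
tool_rot: [0.73, 0.684, 0.001, -0.001]
ft_force: [0.0, -0.1, -0.3]
grip_width: 0.0041
grip_force: 0.0
```

```bash
cat > g.py <<'E'
from h import *
o=robot.get_obs();d=np.array(o['position'])-[.6067,-.0378,0]
a=np.radians(-3.95);x=np.array([np.cos(a),np.sin(a)]);y=np.array([-np.sin(a),np.cos(a)])
print("rel hinge: gx",d[:2]@x-.045,"gy",d[:2]@y-.11,"z",d[2]-.136,o['grip_width'],o['ft_force'],o['time'])
E
python3 g.py
```

```text
rel hinge: gx -0.0003294891764176258 gy 0.03751482313326339 z 0.1468894928478609 0.00412446670724469 [ 0.00753414 -0.13393825 -0.29630409] 11.7333
```

Emit:
{"op": "servo_tool", "data": {
  "rows": [1,0,0,0.024,0,1,0,0,0.024,0,1,0,0,0,0,1,-0.006,0,0,0,1,-0.006,0,0,0]
}}

```text
time: 12.15
position: [0.6615, 0.0893, 0.2362]
tool_rot: [0.731, 0.682, 0.0, 0.0]
ft_force: [-0.7, 1.8, -1.3]
grip_width: 0.0001
grip_force: 1.3
```

Emit:
{"op": "servo_tool", "data": {
  "rows": [1,-0.006,0,0,0,1,-0.006,0,0,0,1,-0.006,0,0,0,1,-0.006,0,0,0,1,0,0,0,0]
}}

```text
time: 12.57
position: [0.6597, 0.0642, 0.2362]
tool_rot: [0.732, 0.682, 0.0, 0.001]
ft_force: [0.9, 0.7, -0.1]
grip_width: 0.0005
grip_force: 0.3
```

```bash
python3 g.py; python3 - <<'E'
from h import *
p=wrist();places(p,["clamp_tip","cover_boss"])
E
```

```text
rel hinge: gx 0.000836841583503771 gy -0.004612858380363877 z 0.10017195636921752 0.0004978898416920167 [ 0.90946277  0.71024856 -0.12627882] 12.5667
wrist 14 [0.6597 0.0642 0.2362] phi 85.96262981898798 12.5667
```

Emit:
{"op": "servo_tool", "data": {
  "rows": [1,-0.01,0,0.003,0,1,-0.01,0,0.003,0,1,-0.009,0,0.0035,0,1,-0.011,0,0.007,0,1,-0.011,0,0.007,0]
}}

```text
time: 13.13
position: [0.6562, 0.0135, 0.2119]
tool_rot: [0.731, 0.682, 0.0, 0.001]
ft_force: [0.5, 3.0, 0.7]
grip_width: 0.0003
grip_force: 1.2
```

```bash
python3 g.py; python3 - <<'E'
from h import *
ps=show("scene")
for p in ps: places(p,["clamp_tip"])
a=cv2.imread('pics/scene_%d.png'%p['shot']);cv2.imwrite('pics/c5.png',cv2.resize(a[120:290,240:440],(700,595),interpolation=cv2.INTER_CUBIC))
E
```

```text
rel hinge: gx 0.0008824835712399129 gy -0.05542527575517058 z 0.0758537425667373 0.0003251060721709099 [0.54786472 2.9793916  0.67906142] 13.1333
scene 15
clamp_tip [ 0.6538 -0.0038  0.2075] 0.61
```

View pics/c5.png

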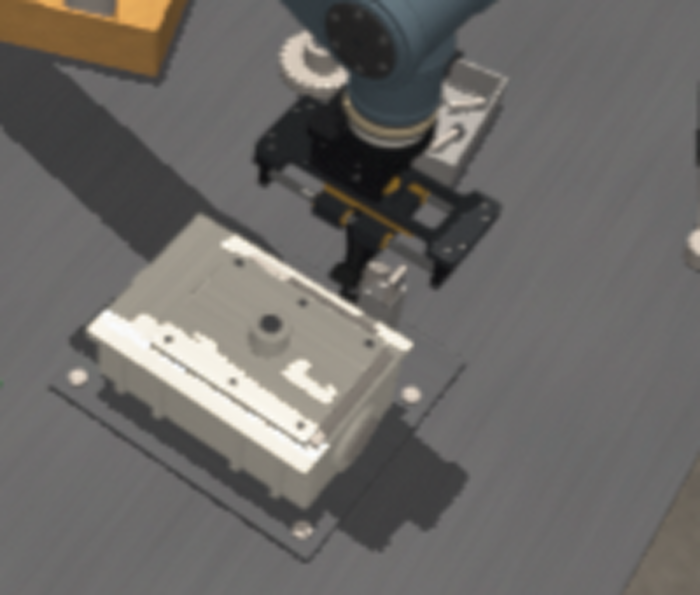

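The crop shows the finger at about (360,270) on the clamp arm, with the cover still home. The estimated tip position matches 45°, so I'm continuing the arc.

Emit:
{"op": "servo_tool", "data": {
  "rows": [1,-0.009,0,0.0097,0,1,-0.009,0,0.0098,0,1,-0.006,0,0.0115,0,1,-0.006,0,0.0115,0,1,0,0,0,0]
}}

```text
time: 13.65
position: [0.6519, -0.0163, 0.1659]
tool_rot: [0.732, 0.682, -0.002, -0.002]
ft_force: [-0.4, 0.3, -0.5]
grip_width: 0.0006
grip_force: 0.0
```

```bash
python3 g.py
```

```text
rel hinge: gx -0.001387304505031453 gy -0.0854273681525243 z 0.02990632320613762 0.0006178503577468358 [-0.36835629  0.29589459 -0.45768511] 13.65
```

Emit:
{"op": "servo_tool", "data": {
  "rows": [1,-0.002,0,0.006,0,1,-0.002,0,0.006,0,1,-0.001,0,0.004,0,1,0,0,0.003,0,1,0,0,0,0]
}}

```text
time: 14.07
position: [0.6532, -0.02, 0.1499]
tool_rot: [0.731, 0.682, -0.0, 0.0]
ft_force: [0.3, -0.2, 0.4]
grip_width: 0.0005
grip_force: 0.0
```

Emit:
{"op": "servo_tool", "data": {
  "rows": [1,0,0,0.002,0,1,0,0,0.001,0,1,0,0,0,0]
}}

```text
time: 14.32
position: [0.6537, -0.0201, 0.1477]
tool_rot: [0.731, 0.682, 0.0, 0.0]
ft_force: [-0.0, -1.6, 0.2]
grip_width: 0.0006
grip_force: 0.2
```

```bash
python3 g.py
```

```text
rel hinge: gx 0.000636535042839538 gy -0.08915417854418145 z 0.011705333122501715 0.0005734581022090031 [-0.04549731 -1.60579136  0.23615107] 14.3167
```

Emit:
{"op": "servo_tool", "data": {
  "rows": [1,0,0,0.001,0,1,0,0,0.001,0,1,0,0,0.001,0,1,0,0,0.001,0]
}}

```text
time: 14.65
position: [0.6537, -0.0203, 0.1443]
tool_rot: [0.731, 0.682, 0.0, 0.001]
ft_force: [-2.1, -1.3, 9.3]
grip_width: 0.0005
grip_force: 4.9
```

```bash
python3 g.py; python3 - <<'E'
from h import *
ps=show("scene","top")
for p in ps: places(p,["clamp_tip"])
E
```

```text
rel hinge: gx 0.0007285125809936288 gy -0.08931710464808748 z 0.008347568132485855 0.0004819145084685686 [-2.12529766 -1.34721889  9.28302162] 14.65
scene 16
top 17
clamp_tip [ 0.6492 -0.0351  0.1367] 0.52
```

Contact is at 9 N at the level height. I'll press a little more, then back off.

Emit:
{"op": "servo_tool", "data": {
  "rows": [1,0,0,0.001,0,1,0,0,0.001,0,1,0,0,0,0,1,0,0,0,0]
}}

```text
time: 15.18
position: [0.6538, -0.0203, 0.1443]
tool_rot: [0.731, 0.682, 0.0, 0.001]
ft_force: [-3.4, -0.8, 12.4]
grip_width: 0.0006
grip_force: 6.5
```

Emit:
{"op": "servo_tool", "data": {
  "rows": [1,0,0,-0.005,0,1,0,0,-0.02,0,1,0,0,-0.03,0,1,-0.02,0,-0.03,0,1,-0.03,0,-0.03,0]
}}

```text
time: 15.6
position: [0.6496, -0.0665, 0.2565]
tool_rot: [0.73, 0.684, 0.0, -0.001]
ft_force: [0.8, 0.0, 0.3]
grip_width: 0.0005
grip_force: 0.0
```

Emit:
{"op": "servo_tool", "data": {
  "rows": [1,-0.03,0,-0.01,0,1,-0.03,0,0,0,1,0,0,0,0]
}}

```text
time: 15.85
position: [0.6463, -0.1347, 0.2671]
tool_rot: [0.733, 0.681, -0.0, 0.002]
ft_force: [0.1, 0.5, -0.2]
grip_width: 0.0006
grip_force: 0.0
```

```bash
python3 - <<'E'
from h import *
p=wrist();places(p,["clamp_tip","cover_boss","home"])
cv2.imwrite('pics/c6.png',cv2.resize(p['pixels'][:,:,::-1],(784,588)))
p,=show("scene");places(p,["clamp_tip","cover_boss","loose_gear","hammer","bolt_tray"])
E
```

```text
wrist 18 [ 0.6463 -0.1347  0.2671] phi 85.76635353284891 15.85
clamp_tip [ 0.6505 -0.03    0.1375] 0.88
cover_boss [ 0.303  -0.2284  0.0262] 0.81
cover_boss [ 0.6109 -0.0392  0.1225] 0.73
scene 19
clamp_tip [ 0.6525 -0.036   0.1326] 0.57
cover_boss [ 0.6049 -0.0388  0.1243] 0.81
cover_boss [ 0.6949 -0.0424  0.0969] 0.74
loose_gear [ 0.6061 -0.0421  0.1221] 0.26
hammer [ 0.5329 -0.3733 -0.0047] 0.97
bolt_tray [ 0.5706  0.3654 -0.0011] 0.96
```

View pics/c6.png

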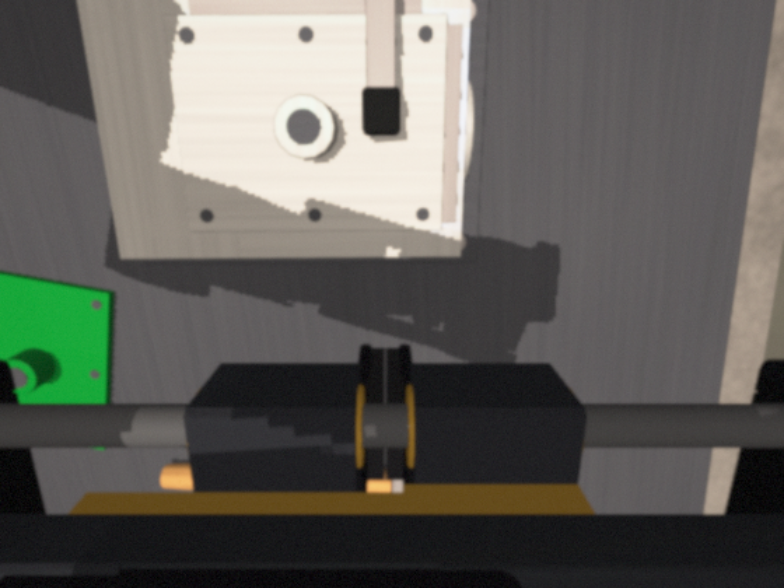

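The cover sits flush against the far bar at (448,130) and the side bar at (300,12). The clamp grip is down at (381,110), and the gripper is clear.

```bash
python3 -c "
from rig import robot
print(robot.hand_in())"
```

```text
the job is handed in; nothing more can be done
None
```

The cover is square against both stop bars and the clamp is down with its foot on the cover. The gripper is clear, the gear, bolt tray and hammer weren't touched, and the job was handed in at about 16 s; the hand-in returned no verdict.

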